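# Re-rack the flute joints in reverse order

### The arm

A 6-joint arm with a two-finger parallel gripper is mounted at the origin on the work surface. World frame = base frame: x ahead of the robot, y to its left, z up, the work surface at z = 0. Lengths are in m, angles in rad, forces in N, time in s.
With the tool pointing down it reaches from about 0.275 to 0.875 m from the base axis. Payload 12.5 kg.
Tool frame: the origin (TCP) lies at the very end of the fingers, on their centre line; the grasp point (between the pads) lies 19 mm behind it (bot.grip_depth is the distance from the TCP to the grasp point, in m); z points along the fingers, y is the line along which they close (so a half turn about z gives the same grasp; the last joint's range is limited). The gripper opens to 85 mm and grips with 20 to 120 N. Pads are 22 mm wide; open, the fingers measure 114 mm over their backs; the gripper's body (76 mm by 85 mm) begins 54 mm behind the grasp point. The pads swing forward as they close: fully open they stand 13 mm farther back than shut.
Start: joints at [-1.375, 0.351, 1.652, -0, 1.139, -0.085], TCP at [0.152, -0.528, 0.231] pointing down, gripper open.
Joint ranges: [-2.75, 2.75], [-0.79, 2.1], [0.01, 2.65], [-1.57, 4.71], [0.07, 3.14], [-2.87, 2.87]. Speed limits (rad/s): [2.22, 2.22, 2.79, 3.14, 3.14, 3.14].

### API

Orientations are given as a 3x3 rotation matrix whose columns are the frame's x, y, z axes.
In Python, from station import bot gives the robot as it stands. Calls block until the motion is done:
- bot.reach(position, orientation): joint-space move of the TCP to a pose.
- bot.line_to(position, speed=0.15, attitude=None): straight line of the TCP; attitude=None keeps the orientation; speed is the mean speed in m/s.
- bot.goto_joints(angles): joint-space move.
- bot.grip(opening): finger opening in m; the grip force is fixed at half the most; returns when the fingers have stopped.
- bot.wait(seconds).
- bot.ik(position, orientation): joint angles nearest the present ones, or None.
- bot.read_camera(name): name is "side" or "top" or "wrist"; returns a dict with "image" (480x640x3 uint8, red, green, blue), "z_map" (480x640 float32, m along the optical axis (not along the pixel's ray), 0 where there is no reading), "vfov" (degrees; the focal length in pixels is half the picture's height over the tangent of half this angle, whatever the lens; pixels are square), "cx", "cy" (the principal point, pixels), "extrinsics" (4x4, takes a point from world to camera coordinates). Camera axes: x right, y down, z forward; pixel columns grow to the right and rows downward; lengths in m; the calibration is good to about 2 mm. A picture is of the moment at which its call begins.
A pose or a line that the arm cannot do raises bot.Unreachable and nothing moves.
- bot.close_job(): hands the job in; it is judged then, once.
Trained networks look in the newest picture that a camera, given by its name, has taken for a name from the list of things; names that differ only in an ending like _2 or _b are one class to them, and where a whole thing is asked for, a point or a joint stands for the part that bears it (a point fixed in the world has none). Each returns a list of dicts, best first, with "score" (0 to 1); they miss things now and then, are a little off and sometimes report something else, mostly with a low value. They report only what shows in the picture. A call takes as long as a camera call. They do not tell look-alikes from the thing itself.
- bot.look_for(camera, query): "extent" ([left, top, width, height] in pixels, round what is visible of it).
- bot.place_of(camera, query): "xy" ([column, row] in pixels: a listed point, or the origin of a listed thing).
Readings, each from a call of its own:
- bot.current_time(): time.
- bot.current_joint_pos(): joint angles.
- bot.current_joint_velocities(): joint speeds.
- bot.current_tau(): joint torques, N m.
- bot.current_position(): TCP position.
- bot.current_eef_rot(): TCP orientation.
- bot.current_ft_force(): force on the tool from outside, world axes, zero at the start.
- bot.current_ft_torque(): the same for the moment, N m.
- bot.current_gripper_width(): finger opening in m.
- bot.current_gripper_force(): force on a finger pad.
Only numpy, scipy, OpenCV 4.12 (cv2) and the standard library are available. Lean on these libraries where they do the work, as an engineer would, in place of code of your own. Each camera call takes 0.05 s, during which the arm holds its last target. There are 200 camera calls.

### The job

Move the three metal flute joints from the dark cradles to the three empty pale cradles of the other row, one to each, in reverse order: seen from the robot, the left-most joint goes into the right-most pale cradle, the middle one into the middle and the right-most into the left-most. Lay each one gently down in its groove, seated in both notches with its mid-length over the middle of the cradle (either way round), and let it go. Drop none, and do not push aside the green tub, the brush or the oil can on the bench.

Things in the scene. Friction and masses are not known exactly. Their poses are not given: they have to be found in the camera images.
- head_center (a point): Head piece (joint) of a flute, 200 mm long, with a lip plate 34 x 26 mm, rising 3 mm above the tube, 68 mm from the centre towards its -x end. Bright metal tube, 20 mm in diameter, lying level. Origin on the tube's axis at mid-length; x runs along the tube, z points up at the start. Any part of the middle 50 mm may be gripped across the tube. Mass about 90 g.
- middle_center (a point): Middle piece (joint) of a flute, 240 mm long, with a row of nine raised tone holes (14 mm across, rising 4 mm above the tube top). Bright metal tube, 20 mm in diameter, lying level. Origin on the tube's axis at mid-length; x runs along the tube, z points up at the start. Any part of the middle 50 mm may be gripped across the tube. Mass about 120 g.
- foot_center (a point): Foot piece (joint) of a flute, 140 mm long, the shortest, with two raised tone holes (15 mm across, rising 4 mm). Bright metal tube, 20 mm in diameter, lying level. Origin on the tube's axis at mid-length; x runs along the tube, z points up at the start. Any part of the middle 50 mm may be gripped across the tube. Mass about 60 g.
- start_a_seat (a point): Dark wooden V-cradle, 100 long, 56 wide, 50 high (mm), fixed on a 12 mm board. Two cork-faced V notches, 44 wide, in walls 68 apart; fingers fit between these, down to a 10 mm base. Point: centre of a seated 20 mm tube, 54 above the bench. x along the groove, y along the row to the robot's left; pitch 85. Holds the head joint at the start; the row's order varies.
- start_b_seat (a point): Dark wooden V-cradle, 100 long, 56 wide, 50 high (mm), fixed on a 12 mm board. Two cork-faced V notches, 44 wide, in walls 68 apart; fingers fit between these, down to a 10 mm base. Point: centre of a seated 20 mm tube, 54 above the bench. x along the groove, y along the row to the robot's left; pitch 85. Holds the middle joint at the start; the row's order varies.
- start_c_seat (a point): Dark wooden V-cradle, 100 long, 56 wide, 50 high (mm), fixed on a 12 mm board. Two cork-faced V notches, 44 wide, in walls 68 apart; fingers fit between these, down to a 10 mm base. Point: centre of a seated 20 mm tube, 54 above the bench. x along the groove, y along the row to the robot's left; pitch 85. Holds the foot joint at the start; the row's order varies.
- goal_a_seat (a point): Pale wooden V-cradle, 100 long, 56 wide, 50 high (mm), fixed on a 12 mm board. Two cork-faced V notches, 44 wide, in walls 68 apart; fingers fit between these, down to a 10 mm base. Point: centre of a seated 20 mm tube, 54 above the bench. x along the groove, y along the row to the robot's left; pitch 85. Empty at the start; the three are alike and their order varies.
- goal_b_seat (a point): Pale wooden V-cradle, 100 long, 56 wide, 50 high (mm), fixed on a 12 mm board. Two cork-faced V notches, 44 wide, in walls 68 apart; fingers fit between these, down to a 10 mm base. Point: centre of a seated 20 mm tube, 54 above the bench. x along the groove, y along the row to the robot's left; pitch 85. Empty at the start; the three are alike and their order varies.
- goal_c_seat (a point): Pale wooden V-cradle, 100 long, 56 wide, 50 high (mm), fixed on a 12 mm board. Two cork-faced V notches, 44 wide, in walls 68 apart; fingers fit between these, down to a 10 mm base. Point: centre of a seated 20 mm tube, 54 above the bench. x along the groove, y along the row to the robot's left; pitch 85. Empty at the start; the three are alike and their order varies.
Mind the look-alikes: they are no part of the job. What is shaped like the part that bears head_center but blue or orange is not meant. Leave any turquoise look-alike of the part that bears middle_center alone.

How it is judged:
At the end, for the whole second after the job is handed in: Each joint lies in a pale cradle of its own, in the reverse of the left-to-right order of the start, its centre within 15 mm of the cradle's seat point and its axis within 0.12 rad of the groove, released and at rest (distance between any of head_center, middle_center, foot_center and goal_a_seat below 0.015 m and distance between any of head_center, middle_center, foot_center and goal_b_seat below 0.015 m and distance between any of head_center, middle_center, foot_center and goal_c_seat below 0.015 m and angle between the x axis of each of head_center, middle_center, foot_center and the x axis of goal_a_seat, either way round below 0.12 rad and (y of start_a_seat in the frame of start_b_seat above 0.03 m or y of start_a_seat in the frame of start_c_seat above 0.03 m or (y of head_center in the frame of goal_a_seat above -0.03 m and y of head_center in the frame of goal_b_seat above -0.03 m and y of head_center in the frame of goal_c_seat above -0.03 m)) and (y of start_a_seat in the frame of start_b_seat below -0.03 m or y of start_a_seat in the frame of start_c_seat below -0.03 m or (y of head_center in the frame of goal_a_seat below 0.03 m and y of head_center in the frame of goal_b_seat below 0.03 m and y of head_center in the frame of goal_c_seat below 0.03 m)) and (y of start_b_seat in the frame of start_a_seat above 0.03 m or y of start_b_seat in the frame of start_c_seat above 0.03 m or (y of middle_center in the frame of goal_a_seat above -0.03 m and y of middle_center in the frame of goal_b_seat above -0.03 m and y of middle_center in the frame of goal_c_seat above -0.03 m)) and (y of start_b_seat in the frame of start_a_seat below -0.03 m or y of start_b_seat in the frame of start_c_seat below -0.03 m or (y of middle_center in the frame of goal_a_seat below 0.03 m and y of middle_center in the frame of goal_b_seat below 0.03 m and y of middle_center in the frame of goal_c_seat below 0.03 m)) and (y of start_c_seat in the frame of start_a_seat above 0.03 m or y of start_c_seat in the frame of start_b_seat above 0.03 m or (y of foot_center in the frame of goal_a_seat above -0.03 m and y of foot_center in the frame of goal_b_seat above -0.03 m and y of foot_center in the frame of goal_c_seat above -0.03 m)) and (y of start_c_seat in the frame of start_a_seat below -0.03 m or y of start_c_seat in the frame of start_b_seat below -0.03 m or (y of foot_center in the frame of goal_a_seat below 0.03 m and y of foot_center in the frame of goal_b_seat below 0.03 m and y of foot_center in the frame of goal_c_seat below 0.03 m)) and linear speed of each of head_joint, middle_joint, foot_joint below 0.02 m/s and angular speed of each of head_joint, middle_joint, foot_joint below 0.2 rad/s); the robot touches nothing.
It fails at once if a joint is let fall onto the boards or the bench (height (world z) of any of head_center, middle_center, foot_center below 0.038 m).
It fails at once if a joint is dropped from more than about 25 mm, or thrown ((linear speed of head_joint above 0.7 m/s and contact force between the fingers and head_joint below 0.1 N) or (linear speed of middle_joint above 0.7 m/s and contact force between the fingers and middle_joint below 0.1 N) or (linear speed of foot_joint above 0.7 m/s and contact force between the fingers and foot_joint below 0.1 N)).
It fails at once if the tub, the oil can or the brush is pushed aside (more than 30 mm) (distance of any of tub, oil_can, brush from where it was at the start of the episode above 0.03 m).
It also fails if it takes over 86 s, if anything falls off the work surface, if the arm or the gripper's body presses on something with over 40 N, if the wrist force passes 120 N, or if a joint passes its speed limit or range.

## Working session

There is one attempt and no reset: what is moved stays moved. The work goes in short steps, each a Python script; the robot and the scene stay as the last script left them, time stands still between calls to the robot, and variables do not carry over. Pictures are saved under pics/ and viewed, at most 14 in all, crops included, and the job is handed in when it is done.

```bash
mkdir -p pics; cat > h.py <<'E'
import numpy as np, cv2
from station import bot
def cam(n, save=None):
    d=bot.read_camera(n)
    if save: cv2.imwrite(f'pics/{save}.png', d['image'][:,:,::-1])
    return d
def K(d):
    return 240/np.tan(np.radians(d['vfov'])/2)
def px2w(d,u,v,z=None):
    """world points from pixel(s): by depth (z None) or by crossing plane of height z"""
    f=K(d); E=np.asarray(d['extrinsics']); R,t=E[:3,:3],E[:3,3]
    ray=np.array([(u-d['cx'])/f,(v-d['cy'])/f,1.])
    o=-R.T@t; r=R.T@ray
    s=float(d['z_map'][int(round(v)),int(round(u))]) if z is None else (z-o[2])/r[2]
    return o+s*r
def w2px(d,p):
    E=np.asarray(d['extrinsics']); c=E[:3,:3]@np.asarray(p)+E[:3,3]
    return K(d)*c[:2]/c[2]+[d['cx'],d['cy']]
def cloud(d):
    f=K(d); E=np.asarray(d['extrinsics']); v,u=np.mgrid[:480,:640]; z=d['z_map']
    c=np.stack([(u-d['cx'])/f*z,(v-d['cy'])/f*z,z],-1)
    return (c-E[:3,3])@E[:3,:3]
E
python3 - <<'E'
from h import *
np.set_printoptions(precision=3,suppress=True)
names=['head_center','middle_center','foot_center','start_a_seat','goal_a_seat']
for c in ['top','side']:
    d=cam(c,c+'0'); print(c,d['vfov'],d['cx'],d['cy'],'cam at',-d['extrinsics'][:3,:3].T@d['extrinsics'][:3,3])
    for n in names:
        for r in bot.place_of(c,n)[:8]:
            u,v=r['xy']
            if 0<=u<639 and 0<=v<479: print(n,np.round(r['xy'],1),round(r['score'],2),px2w(d,u,v),px2w(d,u,v,.054))
print(bot.current_time())
E
```

```text
top 52.02626026519377 320.9120053111128 244.1486392609527 cam at [0.35  0.073 1.344]
head_center [219.7 297.6] 0.89 [0.323 0.376 0.022] [0.323 0.368 0.054]
head_center [304.5 296.2] 0.74 [0.326 0.148 0.017] [0.326 0.146 0.054]
head_center [318.7 197.3] 0.57 [0.585 0.107 0.069] [0.588 0.108 0.054]
head_center [255.7 209.6] 0.23 [0.553 0.273 0.07 ] [0.556 0.275 0.054]
middle_center [257.3 208.3] 0.91 [0.558 0.27  0.064] [0.559 0.271 0.054]
middle_center [177.  211.1] 0.68 [0.558 0.495 0.025] [0.553 0.486 0.054]
foot_center [289.4 205.1] 0.58 [0.566 0.185 0.062] [0.567 0.186 0.054]
start_a_seat [318.1 197.9] 0.58 [0.584 0.109 0.066] [0.586 0.109 0.054]
goal_a_seat [468.6 210.5] 0.83 [ 0.554 -0.295  0.024] [ 0.549 -0.287  0.054]
goal_a_seat [317.5 199.2] 0.23 [0.582 0.111 0.059] [0.583 0.111 0.054]
side 52.46215179675278 321.8542768692534 239.85425166261365 cam at [0.208 0.906 0.906]
head_center [347.5 372.4] 0.97 [0.313 0.388 0.019] [0.309 0.409 0.054]
head_center [366.  288.2] 0.88 [0.329 0.155 0.015] [0.324 0.188 0.054]
head_center [266.8 240.6] 0.77 [0.595 0.114 0.06 ] [0.598 0.109 0.054]
head_center [329.4 158.2] 0.65 [ 0.57  -0.355  0.001] [ 0.549 -0.281  0.054]
middle_center [212.7 386. ] 0.81 [0.561 0.499 0.025] [0.549 0.512 0.054]
middle_center [260.1 295.9] 0.73 [0.546 0.28  0.055] [0.547 0.279 0.054]
foot_center [262.4 266.9] 0.92 [0.572 0.2   0.06 ] [0.575 0.195 0.054]
foot_center [330.9 156.8] 0.16 [ 0.568 -0.367 -0.001] [ 0.547 -0.29   0.054]
start_a_seat [270.2 240.4] 0.73 [0.588 0.111 0.059] [0.59  0.105 0.054]
start_a_seat [306.2 193. ] 0.51 [ 0.576 -0.137  0.023] [ 0.563 -0.101  0.054]
goal_a_seat [331.6 156.2] 0.83 [ 0.567 -0.37  -0.   ] [ 0.545 -0.294  0.054]
0.6
```

View pics/top0.png

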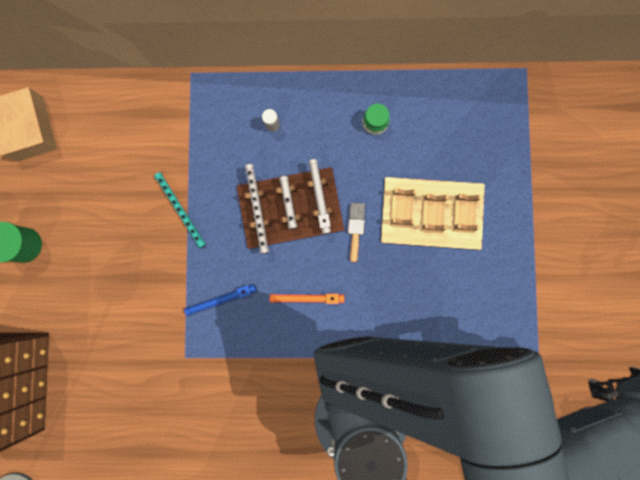

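View pics/side0.png

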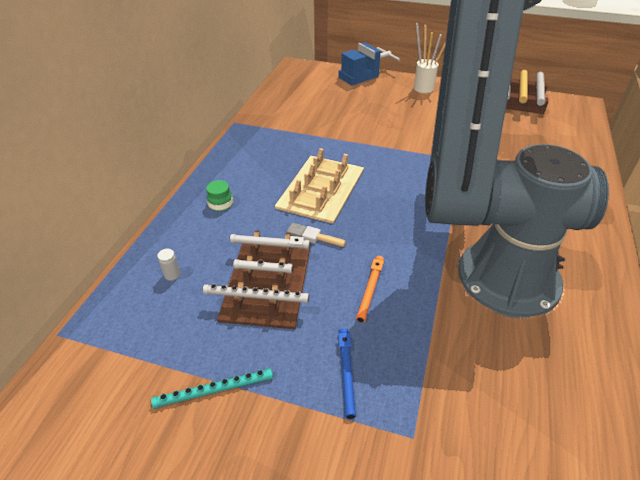

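Bright-metal candidates in the top view are the middle joint (257,208), the foot joint (289,203) and the head joint (319,196). The look-alikes to leave alone are turquoise (180,210), blue (220,298) and orange (307,298). From left to right the start order is middle, foot, head. The pale cradles are at (403,208), (433,212) and (466,213), so middle goes to (466,213), foot to (433,212) and head to (403,208). Next are close wrist views of both rows.

```bash
cat >> h.py <<'E'
def down(yaw):
    c,s=np.cos(yaw),np.sin(yaw)   # tool x = groove x, z down
    return np.array([[c,s,0],[s,-c,0],[0,0,-1.]])
E
python3 - <<'E'
from h import *
np.set_printoptions(precision=4,suppress=True)
import pickle
out={}
for tag,(x,y),yaw in [('g1',(.54,-.23),-.08),('g2',(.50,-.20),-.08),('s1',(.55,.19),.17),('s2',(.51,.16),.17)]:
    if tag=='g1': bot.line_to([.152,-.528,.33],speed=.3)
    q=bot.ik([x,y,.36],down(yaw)); q2=bot.ik([x,y,.36],down(yaw+np.pi)); print(tag,q,q2,bot.current_time())
    bot.reach([x,y,.36],down(yaw)); bot.wait(.2)
    d=cam('wrist',tag); out[tag]=d
    print('cam',-d['extrinsics'][:3,:3].T@d['extrinsics'][:3,3],d['extrinsics'][2,:3])
    for n in (['goal_a_seat'] if tag[0]=='g' else ['head_center','middle_center','foot_center']):
        for r in bot.place_of('wrist',n)[:5]:
            u,v=r['xy']; print(n,np.round(r['xy'],1),round(r['score'],2),px2w(d,u,v,.054))
pickle.dump(out,open('w.pkl','wb')); print(bot.current_time())
E
```

```text
g1 [-0.482   0.3257  1.3714 -0.      1.4446  1.1688] [-0.482   0.3257  1.3714 -0.      1.4446 -1.9728] 1.075
cam [ 0.6176 -0.2363  0.502 ] [-0.3075  0.0248 -0.9512]
goal_a_seat [370.1 170.3] 0.93 [ 0.543  -0.2814  0.054 ]
g2 [-0.467   0.2285  1.4987 -0.      1.4143  1.1838] [-0.467   0.2285  1.4987 -0.      1.4143 -1.9578] 3.1583
cam [ 0.5783 -0.2061  0.5019] [-0.3075  0.0246 -0.9512]
goal_a_seat [400.2 128.5] 0.88 [ 0.5437 -0.2836  0.054 ]
s1 [ 0.2526  0.3155  1.3852 -0.      1.4409  1.6534] [ 0.2526  0.3155  1.3852 -0.      1.4409 -1.4882] 3.775
cam [0.6272 0.2032 0.5021] [-0.3039 -0.052  -0.9513]
head_center [326.7 349.6] 0.73 [0.3468 0.1485 0.054 ]
head_center [148.7 325.3] 0.66 [0.3438 0.3604 0.054 ]
middle_center [ 49.9 109.8] 0.93 [0.5714 0.4692 0.054 ]
middle_center [243.4 157.9] 0.77 [0.5566 0.2729 0.054 ]
middle_center [322.  154.3] 0.56 [0.574  0.1933 0.054 ]
foot_center [325.1 157.7] 0.89 [0.5711 0.1895 0.054 ]
s2 [ 0.2169  0.2205  1.5088 -0.      1.4123  1.6177] [ 0.2169  0.2205  1.5088 -0.      1.4123 -1.5239] 5.6333
cam [0.5874 0.1744 0.5019] [-0.304  -0.0524 -0.9512]
head_center [385.9 107.1] 0.89 [0.591  0.1096 0.054 ]
head_center [126.9 292.9] 0.72 [0.3416 0.3578 0.054 ]
head_center [308.1 320.5] 0.7 [0.342  0.1477 0.054 ]
middle_center [22.4 71.9] 0.69 [0.5627 0.466  0.054 ]
middle_center [217.4 110. ] 0.64 [0.5596 0.2751 0.054 ]
foot_center [300.4 113. ] 0.72 [0.5709 0.1928 0.054 ]
6.35
```

View pics/g1.png

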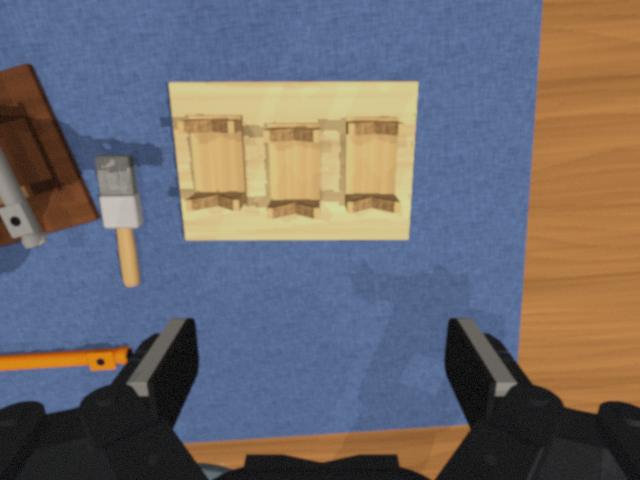

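View pics/s1.png

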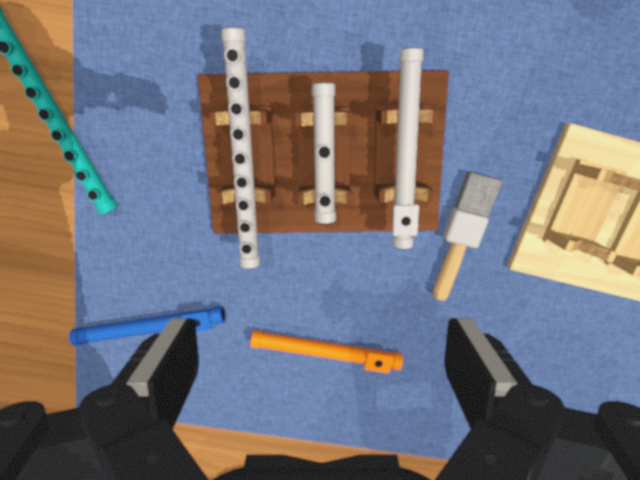

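g1 shows the three pale cradles at about (218,163), (294,171) and (372,165), slightly staggered. s1 is the close crop I needed for the choice. It shows the metal joints: middle (243,158), foot (324,152) and head (408,148), with the lip plate near (405,220). I'll measure them from the depth clouds of both views.

```bash
cat > meas.py <<'E'
from h import *
def joints(d, box):
    """bright grey blobs standing in box -> centre, yaw, length, top z"""
    P=cloud(d); hsv=cv2.cvtColor(d['image'],cv2.COLOR_RGB2HSV)
    x0,x1,y0,y1=box
    m=(P[...,2]>.045)&(P[...,2]<.09)&(P[...,0]>x0)&(P[...,0]<x1)&(P[...,1]>y0)&(P[...,1]<y1)&(hsv[...,1]<70)&(hsv[...,2]>90)
    n,l,st,_=cv2.connectedComponentsWithStats(m.astype(np.uint8)); r=[]
    for i in range(1,n):
        if st[i,4]<300: continue
        p=P[l==i]; c=p.mean(0)[:2]
        vx,vy,cx,cy=cv2.fitLine(p[:,:2].astype(np.float32),cv2.DIST_HUBER,0,.01,.01).ravel()
        a=np.array([vx,vy])*np.sign(vx); s=(p[:,:2]-[cx,cy])@a; lo,hi=np.percentile(s,[.3,99.7])
        r.append((*(np.array([cx,cy])+a*(lo+hi)/2),np.arctan2(a[1],a[0]),hi-lo,np.percentile(p[:,2],[5,50,95])))
    return sorted(r,key=lambda t:-t[1])
def walls(d, box):
    P=cloud(d); x0,x1,y0,y1=box; r=[]
    m=(P[...,2]>.042)&(P[...,2]<.09)&(P[...,0]>x0)&(P[...,0]<x1)&(P[...,1]>y0)&(P[...,1]<y1)
    m=cv2.morphologyEx(m.astype(np.uint8),cv2.MORPH_CLOSE,np.ones((3,15)))
    n,l,st,_=cv2.connectedComponentsWithStats(m)
    for i in range(1,n):
        if st[i,4]<40: continue
        p=P[(l==i)&(P[...,2]>.042)]; q=(p.min(0)+p.max(0))/2
        r.append((q[0],q[1],p[:,2].max(),np.ptp(p[:,0]),np.ptp(p[:,1]),st[i,4]))
    return sorted(r,key=lambda t:-t[1])
E
python3 - <<'E'
from meas import *
import pickle
np.set_printoptions(precision=4,suppress=True)
o=pickle.load(open('w.pkl','rb'))
for t in ['s1','s2']:
    print(t); [print(np.hstack(r)) for r in joints(o[t],(.42,.72,.06,.34))]
for t in ['g1','g2']:
    print(t); [print(np.array(r)) for r in walls(o[t],(.44,.68,-.36,-.06))]
# board levels, two-view triangulation of a few pixels is implied by agreement of clouds
for t,uv in [('g1',(294,175)),('g1',(256,160)),('g1',(294,230)),('s1',(324,110))]: print(t,uv,px2w(o[t],*uv))
d=o['g1']; P=cloud(d); im=d['image'][60:260,150:440][:,:,::-1]
hm=cv2.applyColorMap(np.clip(P[60:260,150:440,2]/.08*255,0,255).astype(np.uint8),cv2.COLORMAP_JET)
cv2.imwrite('pics/gc.png',cv2.resize(np.vstack([im,hm]),None,fx=1.5,fy=1.5))
E
```

```text
s1
[0.5585 0.2716 0.1855 0.2383 0.0554 0.0623 0.068 ]
[0.5733 0.1909 0.1862 0.1402 0.056  0.0622 0.067 ]
[0.5892 0.1086 0.1895 0.1984 0.056  0.0626 0.0669]
s2
[0.548  0.2681 0.1924 0.2168 0.0556 0.0623 0.068 ]
[0.5732 0.1905 0.1848 0.1402 0.0556 0.0622 0.0671]
[0.587  0.1081 0.187  0.1955 0.0562 0.0626 0.0668]
g1
[  0.5652  -0.1605   0.502    0.1046   0.1516 755.    ]
[  0.605   -0.1634   0.502    0.0251   0.1457 792.    ]
[  0.5574  -0.2026   0.502    0.1203   0.0673 711.    ]
[  0.5972  -0.2059   0.502    0.0406   0.0608 723.    ]
[  0.5575  -0.2736   0.502    0.1201   0.0746 729.    ]
[  0.5973  -0.2764   0.502    0.0406   0.0803 741.    ]
g2
[  0.5455  -0.1457   0.5019   0.0656   0.1208 737.    ]
[  0.5934  -0.1485   0.5019   0.0303   0.1151 805.    ]
[  0.5381  -0.1975   0.5019   0.0803   0.0557 712.    ]
[  0.5851  -0.2034   0.5019   0.0153   0.0551 723.    ]
[  0.5379  -0.2584   0.5019   0.0808   0.1046 736.    ]
[  0.585   -0.2885   0.0632   0.0157   0.0566 764.    ]
g1 (294, 175) [ 0.5392 -0.1992  0.0215]
g1 (256, 160) [ 0.558  -0.1571  0.0114]
g1 (294, 230) [ 0.4721 -0.1919  0.0119]
s1 (324, 110) [0.6177 0.1988 0.062 ]
```

View pics/gc.png

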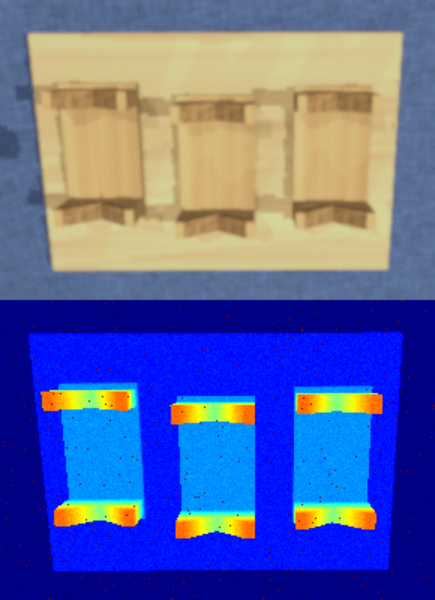

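The depth map shows six pale wall tops (two per cradle), with scattered missing pixels that corrupted my extents. I'll filter those out and fit again.

```bash
python3 - <<'E'
s=open('meas.py').read()
i=s.index('def walls')
s=s[:i]+'''def walls(d, box):
    """wall tops -> three (centre, yaw) of cradles, left to right"""
    P=cloud(d); x0,x1,y0,y1=box; r=[]
    ok=(P[...,2]>.042)&(P[...,2]<.075)&(P[...,0]>x0)&(P[...,0]<x1)&(P[...,1]>y0)&(P[...,1]<y1)
    n,l,st,_=cv2.connectedComponentsWithStats(cv2.morphologyEx(ok.astype(np.uint8),cv2.MORPH_CLOSE,np.ones((3,9))))
    for i in range(1,n):
        if st[i,4]<150: continue
        p=P[(l==i)&ok]; p=p[p[:,2]>.05]
        (cx,cy),wh,_=cv2.minAreaRect(p[:,:2].astype(np.float32)); r.append((cx,cy,max(wh),min(wh),np.percentile(p[:,2],98)))
    r=np.array(sorted(r,key=lambda t:-t[1])); out=[]
    for k in range(0,len(r)-1,2):
        a,b=sorted(r[k:k+2].tolist()); v=np.subtract(b[:2],a[:2])
        out.append((*(np.add(a[:2],b[:2])/2),np.arctan2(v[1],v[0]),np.hypot(*v),a[2],b[2],a[3],b[3],a[4],b[4]))
    return out
'''
open('meas.py','w').write(s)
E
cat > r.py <<'E'
from meas import *
import pickle
np.set_printoptions(precision=4,suppress=True)
o=pickle.load(open('w.pkl','rb'))
for t in ['g1','g2']:
    print(t); [print(np.array(r)) for r in walls(o[t],(.44,.68,-.36,-.06))]
# two-view triangulation: foot joint and right goal wall, from network pixels in s1/s2, g1/g2
def tri(a,ua,b,ub):
    Ps=[np.diag([K(d),K(d),1])@d['extrinsics'][:3] for d in (a,b)]
    u=[np.subtract(x,(d['cx'],d['cy'])).reshape(2,1).astype(float) for x,d in ((ua,a),(ub,b))]
    X=cv2.triangulatePoints(Ps[0],Ps[1],*u).ravel(); return X[:3]/X[3]
print('foot',tri(o['s1'],(325.1,157.7),o['s2'],(300.4,113)),'middle',tri(o['s1'],(243.4,157.9),o['s2'],(217.4,110)),'goal',tri(o['g1'],(370.1,170.3),o['g2'],(400.2,128.5)))
print(bot.current_position(),bot.current_time())
# brush height
P=cloud(o['g1']); print('brush z',np.nanpercentile(P[160:285,100:140,2][P[160:285,100:140,2]<.3],99))
E
python3 r.py
```

```text
g1
[ 0.5607 -0.1162 -0.0739  0.0796  0.0567  0.0568  0.0124  0.0119  0.0626
  0.0628]
[ 0.5451 -0.2002 -0.0793  0.0801  0.0555  0.0559  0.0129  0.0121  0.0629
  0.063 ]
[ 0.545  -0.2856 -0.0762  0.0798  0.0562  0.0561  0.0125  0.0122  0.0627
  0.0627]
g2
[ 0.5607 -0.1163 -0.0731  0.0799  0.0563  0.0566  0.0123  0.012   0.0627
  0.0628]
[ 0.5453 -0.2003 -0.077   0.0801  0.0554  0.0546  0.0124  0.0114  0.063
  0.0629]
[ 0.545  -0.2854 -0.076   0.0802  0.0562  0.0562  0.0123  0.0114  0.0628
  0.0627]
foot [0.5723 0.1911 0.0703] middle [0.5616 0.268  0.0855] goal [ 0.5454 -0.2802  0.0704]
[0.5102 0.1602 0.3597] 6.35
brush z 0.02098809315771677
```

Both views agree to under 1 mm: seats are at yaw −0.076, wall tops at 62.7 mm and tube axes at about 54 mm. I'll do the middle joint first.

```bash
cat > move.py <<'E'
from meas import *
np.set_printoptions(precision=4,suppress=True)
GY=-.076; G={'right':(.545,-.2855),'mid':(.5452,-.2003),'left':(.5607,-.1163)}
def move(src,yaw,dst,zt=.054,up=.17):
    zg=zt-bot.grip_depth
    bot.grip(.045)
    bot.reach([*src,up],down(yaw)); bot.line_to([*src,zg+.02],speed=.15); bot.line_to([*src,zg],speed=.05)
    print('at',bot.current_position(),bot.current_ft_force())
    bot.grip(0.0); print('width',bot.current_gripper_width(),bot.current_gripper_force())
    bot.line_to([*src,zg+.04],speed=.06); bot.line_to([*src,up],speed=.15)
    bot.wait(.2); f0=bot.current_ft_force(); print('held',bot.current_gripper_width(),f0)
    bot.line_to([*dst,up],speed=.22,attitude=down(GY)); bot.wait(.3)
    bot.line_to([*dst,zg+.02],speed=.12); bot.line_to([*dst,zg+.001],speed=.03)
    bot.wait(.2); print('down',bot.current_position(),bot.current_gripper_width(),np.subtract(bot.current_ft_force(),f0))
    bot.grip(.045); bot.line_to([*dst,zg+.04],speed=.06); bot.line_to([*dst,up],speed=.2)
    print('t',bot.current_time())
E
python3 - <<'E'
from move import *
move((.5585,.2716),.186,G['right'])
bot.reach([.50,-.20,.36],down(-.08)); bot.wait(.2); d=cam('wrist','p1')
[print(np.hstack(r)) for r in joints(d,(.40,.70,-.36,-.06))]; print(bot.current_time())
E
```

```text
at [0.5585 0.2716 0.0351] [ 0.2217 -0.5505 -0.2721]
width 0.018455747967857008 58.502288460731506
held 0.018184046475331332 [ 0.2752  0.3779 -1.1264]
down [ 0.545  -0.2857  0.0363] 0.01866492327194743 [-2.0696 -3.0566  1.2691]
t 18.225
[ 0.5409 -0.2819 -0.0685  0.2309  0.0561  0.0623  0.0679]
19.3333
```

View pics/p1.png

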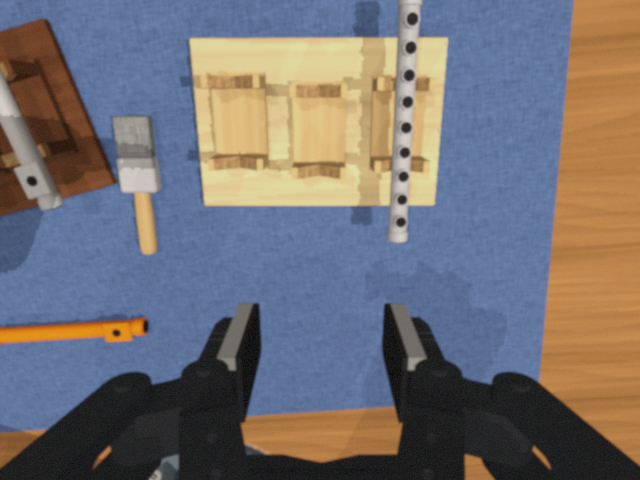

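The middle joint lies in the right-most pale cradle, (400,120), at its earlier seated height. Now the foot and head joints.

```bash
python3 - <<'E'
from move import *
move((.5733,.1909),.186,G['mid'])
move((.5885,.1086),.187,G['left'])
bot.reach([.53,-.20,.40],down(-.08)); bot.wait(.2); d=cam('wrist','p2')
[print(np.hstack(r)) for r in joints(d,(.40,.70,-.36,-.06))]; cam('top','top2'); print(bot.current_time())
E
```

```text
at [0.5732 0.1909 0.0351] [ 0.2747 -0.2406 -0.0679]
width 0.018089166853964663 58.478543758392334
held 0.017980343241178816 [-0.8588  0.2282 -0.4559]
down [ 0.5452 -0.2002  0.0363] 0.018288302590044395 [ 0.5022 -0.8962 -0.2431]
t 30.9167
at [0.5884 0.1086 0.0351] [-0.3901  0.1168  0.7252]
width 0.018472308893483478 58.529890179634094
held 0.018046264840485892 [-1.4369  0.5184 -1.4486]
down [ 0.5607 -0.1164  0.0363] 0.01803233301417536 [ 0.4641 -3.3154  0.6517]
t 41.325
[ 0.5607 -0.1174 -0.0784  0.1987  0.0566  0.0626  0.067 ]
[ 0.5448 -0.2002 -0.0758  0.1396  0.0561  0.0622  0.067 ]
[ 0.5451 -0.2828 -0.0761  0.2388  0.0562  0.0625  0.068 ]
42.6
```

View pics/p2.png

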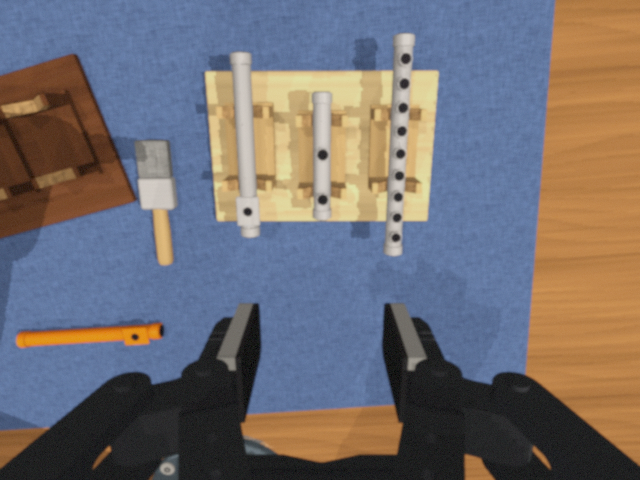

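View pics/top2.png

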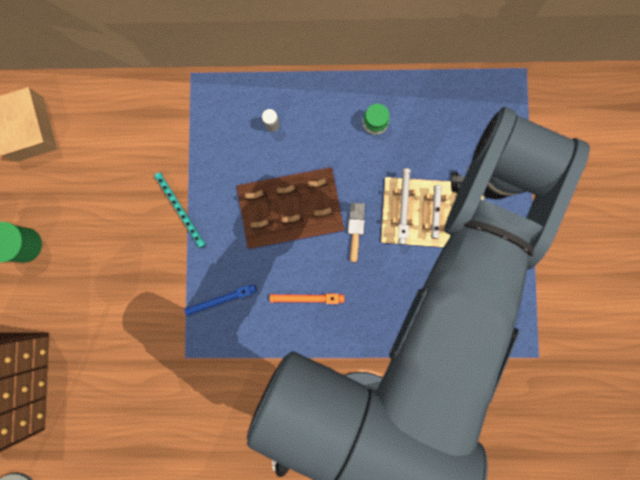

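The wrist view shows head (246,145), foot (322,155) and middle (399,145) seated within 3 mm and 0.003 rad of their cradles. In the top view the tub (377,118), can (270,120) and brush (356,230) have not moved. Handing in.

```bash
python3 -c "
from station import bot
print(bot.close_job())"
```

```text
the job is handed in; nothing more can be done
None
```

All three flute joints are seated and released in the pale cradles in reverse order, with the tub, brush and oil can unmoved, and the job is handed in at about 43 s; the hand-in call returned no verdict.

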